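# Load a test coupon under a spring clip

### The arm

A 7-joint arm with a two-finger parallel gripper is mounted at the origin on the work surface. World frame = base frame: x ahead of the robot, y to its left, z up, the work surface at z = 0. Lengths are in m, angles in rad, forces in N, time in s.
With the tool pointing down it reaches from about 0.4 to 0.85 m from the base axis. Payload 10.4 kg.
Tool frame: the origin (TCP) lies between the finger pads; the fingertips stand 22 mm ahead of it and the grasp point (between the pads) lies 3 mm ahead of it (r.nose_length is the distance from the TCP to the fingertips, in m); z points along the fingers, y is the line along which they close (so a half turn about z gives the same grasp; the last joint's range is limited). The gripper opens to 87 mm and grips with 3 to 60 N. Pads are 19 mm wide; open, the fingers measure 117 mm over their backs; the gripper's body (75 mm by 190 mm) begins 51 mm behind the grasp point.
Start: joints at [-1.203, 0.332, -0.065, 1.46, 0.022, 1.35, -0.088], TCP at [0.238, 0.578, 0.245] pointing down, gripper open.
Joint ranges: [-2.6, 2.6], [-0.5, 2.12], [-1.47, 1.34], [0.16, 2.42], [-1.27, 4.41], [0.06, 2.06], [-2.6, 2.6]. Speed limits (rad/s): [2.22, 2.22, 2.79, 2.79, 3.14, 3.14, 3.14].

### API

Orientations are given as a unit quaternion [x, y, z, w].
In Python, from bench import readout, cams, r gives the robot as it stands. The module is installed in compiled form; this text tells all that it offers.
- The arm moves only by the tool step_arm, never from a script. Its argument "deltas" is a list that holds one entry, the list of rows, each a list of 7 numbers: the turn, a rotation vector about the tool's x, y, z in rad, then the shift along the tool's x, y, z in m, then the opening in per cent of the stroke, from 0 (shut) to 100 (fully open). A call has 1 to 20 rows; each row is the pose to reach, as a shift and turn from the pose commanded when the call began, along the tool's axes at that moment; what a row does not reach only later rows make up. A row lasts 1/8 s, in which the tool goes at most 62.5 mm and 10.7 degrees, less where a joint would pass 70% of its speed; a pose out of reach is approached as far as the arm can. A call with a gripper value outside its range is refused whole. The fingers move at their own pace and stop on an object; "squeeze" is the grip in N (left out, the last holds). Time passes only in rows, so rows that repeat a pose let the fingers close. It gives the time, the measured TCP pose, the force, the opening and the grip force at its end, in the units of the state.
- readout.read_state(): the state, without advancing time (a new reading comes with each control period).
- cams.camera(name): name is "side" or "top" or "wrist"; returns a dict with "img" (400x640x3 uint8, red, green, blue), "fx", "fy", "cx", "cy" (pixels), "origin" and "rotation" of the camera in the world; the wrist camera has in their place "T_tool_cam" (4x4, takes a point from camera to tool coordinates, whose origin is the TCP and whose axes are the flange's). Camera axes: x right, y up, looking along -z (the intrinsics and any distortion apply to the point x, -y, -z); pixel columns grow to the right and rows downward; lengths in m; the calibration is good to about 2 mm. A picture is of the moment at which its call begins: read the wrist's pose just before it. There is no depth.
- r.close_job(): hands the job in; it is judged then, once.
The state is a dict: "time": time; "joint_positions": joint angles; "joint_vel": joint speeds; "joint_torque": joint torques, N m; "ee_pos": TCP position; "eef_rot": TCP orientation; "ft_force": force on the tool from outside, world axes, zero at the start; "torque": the same for the moment, N m; "width": finger opening in m; "grip_force": force on a finger pad.
Only numpy, scipy, OpenCV 4.12 (cv2) and the standard library are available. Lean on these libraries where they do the work, as an engineer would, in place of code of your own. Each camera call takes 0.05 s, during which the arm holds its last target. There are 200 camera calls.

### The job

Load the blue test coupon into the clamp: press the red thumb flange of the spring clip down with one fingertip and, keeping it held down so that the jaw does not drag on the coupon, push the coupon along its channel with the other fingertip, beneath the jaw and fully home against the end stop. Then let the clip close on the coupon and come clear. Only press and push: do not pick the coupon up, and leave the weight, the timer and the spare support where they are.

Things in the scene. Friction and masses are not known exactly. Their poses are not given: they have to be found in the camera images.
- fixture: Clamp fixture, fixed to the table: round steel load cell, grey plate, aluminium T-slot bed 165 x 70 mm whose flat top is 65 mm above the table. Origin at table height, 65 mm back (-x) from stop_foot, same axes. Bed: x -150 to +15, y -30 to +40 mm of stop_foot. Hinge shaft at y = 30 mm, 12 mm above the bed, between black blocks 19 mm high at x = -143 and +9 mm of stop_foot.
- stop_foot (a point): Point on the bed's top at the foot of the end stop's face, on the channel's centre line. x: along the bed, the way the coupon is pushed into the stop; y: across, towards the thumb flange; z up. End stop: black block behind x = 0, 40 mm wide, 12 mm high. Two dark guide strips 2.5 mm high leave a channel 27 mm wide (y -13.5 to +13.5 mm).
- coupon_mid (a point): Centre of the test coupon: loose flat blue polymer bar, 60 long x 24 wide x 10 mm thick, about 30 g, lying on the bed in the channel, so its centre is 5 mm above the bed. x axis along its 60 mm length (the way it is pushed), z up. At the start its leading end is 35 to 50 mm short of the end stop, just outside the jaw.
- hinge (a point): Spring clip: a see-saw lever on the hinge shaft. This point: on the shaft axis, middle of the flange's length. Towards the channel: dark steel jaw arm with a round rubber nose. Away from it: the red ribbed thumb flange. At rest the nose bars the way. Pressing the flange down anywhere along its length raises the nose; a spring returns it (4 N to start, 8 N at the flange's middle when open).
- clip (a joint): Angle of the clip, rad: 0 at rest (jaw down), grows as the flange is pressed, 0.42 at the hard stop. At 0.34 the flange is level, its top 5.5 mm above the bed, the nose 15 mm above the bed; at 0.42 the flange's middle is 3 mm above the bed. The jaw clears the coupon from about 0.25 up; closed on the coupon it reads about 0.19.
- jaw_nose (a point): Middle of the underside of the jaw's rubber nose (moves with the clip): a round bar 8 mm thick, 26 mm long along x, at x = -30 to -4 mm and y = -2 mm of stop_foot. At rest it hangs 4 mm above the bed.
- flange_mid (a point): Middle of the thumb flange's top (moves with the clip): at x = -68, y = 58 mm of stop_foot, 15 mm above the bed at rest. The flange is 134 mm long (x -135 to -1) and 28 mm wide; at rest it slopes up outwards by 0.34 rad, top 11 mm above the bed at the inner edge (y = 45) and 20 mm at the outer (y = 72). Fingertips on its middle and on the coupon's centre line are 58 mm apart.
- weight_mid (a point): Bystander: steel calibration weight with a knob, 38 mm across and 62 mm high, standing on the table. Its centre.
- timer_mid (a point): Bystander: white bench timer, 66 x 66 x 18 mm, lying on the table. Its centre.
- support_mid (a point): Bystander: spare black printed beam support, 80 x 28 x 25 mm, on the table. Its centre.

How it is judged:
By the outcome, as a careful person would: the job done as asked, in the order asked, and still so for the second after the job is handed in, with the robot touching nothing.
It also fails if it takes over 45 s, if anything falls off the work surface, if the arm or the gripper's body presses on something with over 40 N, if the wrist force passes 120 N, or if a joint passes its speed limit or range.

## Working session

There is one attempt and no reset: what is moved stays moved. The work goes in short steps, Python scripts to look and compute and a tool call to move; the robot and the scene stay as the last step left them, time stands still between calls to the robot, and variables do not carry over. Pictures are saved under pics/ and viewed, at most 10 in all, crops included, and the job is handed in when it is done.

Besides the shell and the picture viewer there is one more tool, called after ">>>" as name(argument=value, ...), one argument or row to a line, values as JSON. step_arm: Moves the arm, as the interface text tells. Its arguments: {"type":"object","properties":{"deltas":{"type":"array"},"squeeze":{"type":"number"}},"required":["deltas"]}

```bash
mkdir -p pics
python3 - <<'E'
from bench import readout,cams,r
import cv2
for n in("top","side"):
    c=cams.camera(n); cv2.imwrite(f"pics/{n}0.png",c["img"][:,:,::-1]); print(n,{k:v for k,v in c.items() if k!="img"})
print(readout.read_state(), r.nose_length)
E
```

```text
top {'fx': 419.00231619601396, 'fy': 419.00231619601396, 'cx': 319.6307734427704, 'cy': 200.54877039421913, 'origin': array([0.45964049, 0.05012885, 0.96393449]), 'rotation': array([-0.05954694,  0.0655232 ,  0.70909088, -0.69953627])}
side {'fx': 360.98472393775177, 'fy': 360.98472393775177, 'cx': 320.07809976217686, 'cy': 199.13598683555972, 'origin': array([ 0.5127924 , -0.3928581 ,  0.53454752]), 'rotation': array([ 0.37956838, -0.03884013, -0.08397813,  0.92052537])}
{'time': 0.1, 'joint_positions': array([-1.20258438,  0.33283318, -0.06468865,  1.46083402,  0.02159424,
        1.34988077, -0.08850085]), 'joint_vel': array([ 7.15283502e-05, -2.51500321e-03,  5.79572534e-04, -2.74165747e-03,
       -5.78042316e-04, -7.55637955e-04, -3.64371204e-04]), 'joint_torque': array([ 1.35918890e-03, -6.24530554e+01,  2.45477166e-02, -3.90728939e+01,
       -6.15868717e-02,  3.63576401e-02,  8.54015116e-05]), 'ee_pos': array([0.23797714, 0.57759229, 0.24382927]), 'eef_rot': array([ 1.94161878e-01,  9.80969300e-01, -6.22733719e-04, -9.63231562e-05]), 'ft_force': array([ 0.34836302, -0.6056478 , -0.14124504]), 'torque': array([0.01588411, 0.01002189, 0.00783098]), 'grip_force': 0.0, 'width': 0.08705772164558843} 0.022
```

View pics/top0.png

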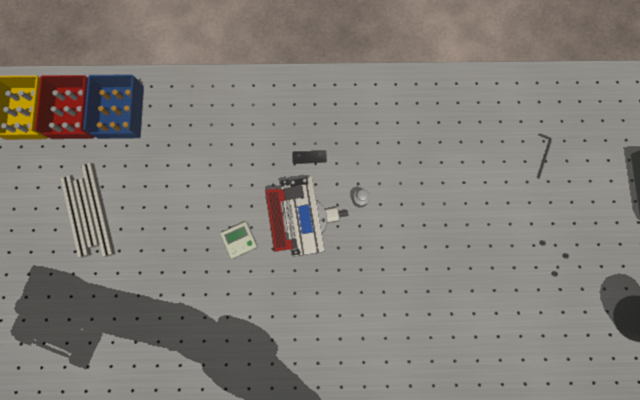

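View pics/side0.png

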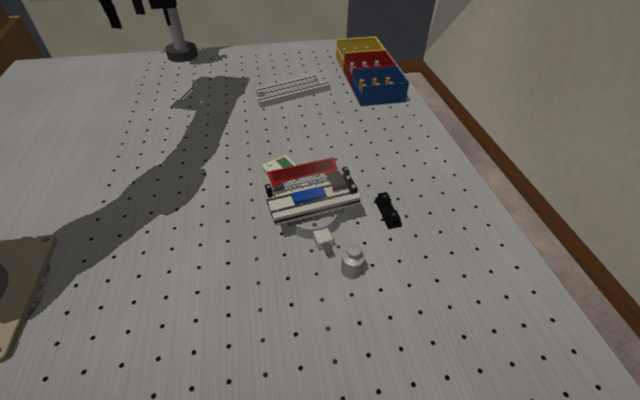

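The top view shows the fixture around (297,218): red flange on its left (+y), blue coupon at (305,219), and end stop towards the image top (+x). The weight is at (361,197), the timer at (239,240) and the support at (309,157).

```bash
cat > h.py <<'E'
import numpy as np,cv2
from bench import readout,cams,r
from scipy.spatial.transform import Rotation as R
def pose(c,s):
    if "T_tool_cam" in c:
        T=np.array(c["T_tool_cam"]);Q=R.from_quat(s["eef_rot"]).as_matrix()
        return s["ee_pos"]+Q@T[:3,3],Q@T[:3,:3]
    q=np.array(c["rotation"]);return np.array(c["origin"]),(R.from_quat(q).as_matrix() if q.size==4 else q)
def ray(c,uv,z,s=None):
    o,M=pose(c,s);d=M@np.array([(uv[0]-c["cx"])/c["fx"],-(uv[1]-c["cy"])/c["fy"],-1]);return o+d*(z-o[2])/d[2]
def proj(c,P,s=None):
    o,M=pose(c,s);p=M.T@(np.array(P)-o);return [c["cx"]+c["fx"]*p[0]/-p[2],c["cy"]+c["fy"]*p[1]/p[2]]
def blob(c,col,roi):
    h=cv2.cvtColor(c["img"],cv2.COLOR_RGB2HSV);x0,y0,x1,y1=roi
    m=((h[...,1]>120)&(h[...,2]>50)&((abs(h[...,0].astype(int)-115)<15) if col=="b" else ((h[...,0]<8)|(h[...,0]>172)))).astype(np.uint8)
    k=np.zeros_like(m);k[y0:y1,x0:x1]=1;m*=k
    n,l,st,ce=cv2.connectedComponentsWithStats(m);i=1+np.argmax(st[1:,4])
    pts=np.argwhere(l==i)[:,::-1].astype(np.float32);return cv2.minAreaRect(pts),ce[i]
E
python3 - <<'E'
from h import *
for n,roi in(("top",(250,165,350,265)),("side",(250,150,370,230))):
    c=cams.camera(n)
    for col,z in(("b",.075),("r",.08)):
        b,ce=blob(c,col,roi);print(n,col,b,ray(c,ce,z))
        if n=="top":print([ray(c,p,z)[:2].round(4) for p in cv2.boxPoints(b)])
    if n=="top":cv2.imwrite("pics/topc.png",cv2.resize(c["img"][165:265,220:380,::-1],None,fx=5,fy=5,interpolation=2))
E
```

```text
top b ((305.0364685058594, 218.73110961914062), (26.825565338134766, 10.24154281616211), 81.02737426757812) [0.5795913  0.07320524 0.075     ]
[array([0.6068, 0.0884]), array([0.61  , 0.0666]), array([0.5527, 0.0582]), array([0.5496, 0.0798])]
top r ((278.63201904296875, 218.88018798828125), (61.95686721801758, 18.394216537475586), 81.46923065185547) [0.57883006 0.1324458  0.08      ]
[array([0.6432, 0.1588]), array([0.6487, 0.1197]), array([0.517 , 0.1003]), array([0.5118, 0.1384])]
side b ((307.8529357910156, 194.91180419921875), (11.399173736572266, 32.25723648071289), 75.96376037597656) [0.579186   0.07117053 0.075     ]
side r ((302.1180114746094, 171.0016326904297), (14.83029556274414, 67.79563903808594), 76.75948333740234) [0.57229801 0.13208795 0.08      ]
```

View pics/topc.png

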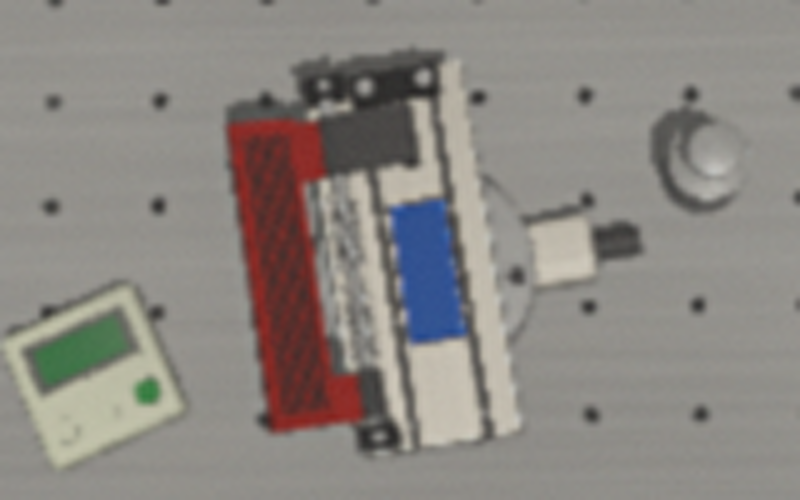

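The crop shows the flange (red, left), jaw arm (dark, 365,135) and coupon (425,270). Fixture yaw is about 0.146 rad and stop_foot about (0.655, 0.088). I'll move above the pre-press spot, with the tool's y axis across the bed.

>>> step_arm(
  deltas=[
    [[0,0,-0.1,-0.045,-0.033,0.002,50],[0,0,-0.2,-0.1,-0.073,0.005,50],[0,0,-0.3,-0.15,-0.109,0.008,50],[0,0,-0.4,-0.2,-0.146,0.01,50],[0,0,-0.5,-0.25,-0.182,0.013,50],[0,0,-0.537,-0.3,-0.218,0.016,50],[0,0,-0.537,-0.35,-0.255,0.018,50],[0,0,-0.537,-0.4,-0.291,0.021,50],[0,0,-0.537,-0.454,-0.331,0.024,50],[0,0,-0.537,-0.454,-0.331,0.024,50],[0,0,-0.537,-0.454,-0.331,0.024,50],[0,0,-0.537,-0.454,-0.331,0.024,50],[0,0,-0.537,-0.454,-0.331,0.024,50],[0,0,-0.537,-0.454,-0.331,0.024,50]],
  ],
)

```text
time: 1.95
ee_pos: [0.5315, 0.0997, 0.2206]
eef_rot: [-0.074, 0.997, 0.0, 0.0]
ft_force: [-0.0, -0.6, -0.4]
width: 0.0437
grip_force: 0.0
```

Run:
```python
from h import *
s=readout.read_state();c=cams.camera("wrist");print(s["time"],s["ee_pos"],s["eef_rot"],s["width"],s["joint_positions"].round(2),s["ft_force"].round(2))
print(np.array(c["T_tool_cam"]).round(3),c["fx"])
cv2.imwrite("pics/w1.png",c["img"][:,:,::-1])
for col,z in(("b",.075),("r",.08)):
    try:
        b,ce=blob(c,col,(0,0,640,400));print(b);print([ray(c,p,z,s)[:2].round(4) for p in cv2.boxPoints(b)])
    except Exception as e:print(e)
```

```text
1.95 [0.53151456 0.09969804 0.22063575] [-7.36940638e-02  9.97280884e-01  1.39960224e-04  6.66968266e-05] 0.043709350601178545 [-0.53  0.16  0.29  1.73 -0.05  1.26  1.49] [-0.02 -0.62 -0.37]
[[ 0.001  0.965  0.262  0.072]
 [ 1.    -0.    -0.001  0.   ]
 [-0.001  0.262 -0.965 -0.139]
 [ 0.     0.     0.     1.   ]] 275.75067120971715
((288.0, 220.0), (18.0, 20.0), 90.0)
[array([0.5548, 0.059 ]), array([0.5516, 0.0803]), array([0.5722, 0.083 ]), array([0.5754, 0.0612])]
((340.0, 219.5), (67.0, 36.0), 90.0)
[array([0.5195, 0.1016]), array([0.514 , 0.1385]), array([0.5886, 0.1525]), array([0.5945, 0.113 ])]
```

View pics/w1.png

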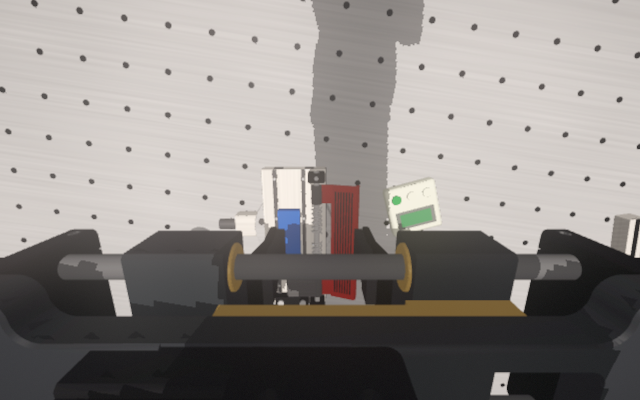

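Wrist view: the coupon's rear edge is at row 210 (cols 278-298) and the flange spans cols 322-358, starting at row 185. This agrees with the top view within 2 mm. I'll shift slightly and descend to just above the flange.

>>> step_arm(
  deltas=[
    [[0,0,0,0.004,-0.004,0.03,50],[0,0,0,0.004,-0.004,0.07,50],[0,0,0,0.004,-0.004,0.1,50],[0,0,0,0.004,-0.004,0.106,50],[0,0,0,0.004,-0.004,0.106,50],[0,0,0,0.004,-0.004,0.106,50]],
  ],
)

```text
time: 2.75
ee_pos: [0.5292, 0.0946, 0.1159]
eef_rot: [-0.073, 0.997, 0.0, 0.001]
ft_force: [-0.3, 0.1, -0.1]
width: 0.0433
grip_force: 0.0
```

Run:
```python
from h import *
s=readout.read_state();print(s["ee_pos"],s["ft_force"].round(2))
c=cams.camera("wrist");a=c["img"][120:320,200:440,::-1]
d=cams.camera("side");b=d["img"][130:240,240:380,::-1]
a=cv2.resize(a,(720,600))[:,:,:];cv2.imwrite("pics/w2.png",cv2.resize(a,(390,325),interpolation=3))
o=np.hstack([cv2.resize(a,(400,333)),cv2.resize(b,(400,333),interpolation=2)]);cv2.imwrite("pics/m2.png",o)
```

```text
[0.52921415 0.09463694 0.11593826] [-0.27  0.11 -0.12]
```

View pics/m2.png

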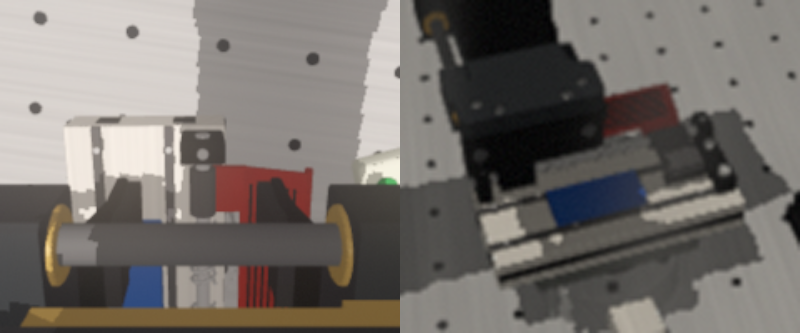

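The left finger is over the channel behind the coupon (col ~125, strips at 96/168). The right finger is over the flange (col ~272). Next I press.

>>> step_arm(
  deltas=[
    [[0,0,0,0,0,0.006,50],[0,0,0,0,0,0.011,50],[0,0,0,0,0,0.016,50],[0,0,0,0,0,0.02,50],[0,0,0,0,0,0.023,50],[0,0,0,0,0,0.023,50],[0,0,0,0,0,0.023,50]],
  ],
)

```text
time: 3.72
ee_pos: [0.5285, 0.0937, 0.0921]
eef_rot: [-0.073, 0.997, -0.0, -0.0]
ft_force: [-5.4, -3.4, 11.6]
width: 0.0433
grip_force: 5.5
```

Run:
```python
from h import *
s=readout.read_state();print(s["ee_pos"],s["ft_force"].round(2),s["torque"].round(2))
b=cams.camera("side")["img"][130:240,240:380,::-1]
cv2.imwrite("pics/s3.png",cv2.resize(b,(700,550),interpolation=2))
```

```text
[0.5285163  0.09373865 0.09208587] [-5.41 -3.39 11.59] [-0.39  1.01  0.07]
```

View pics/s3.png

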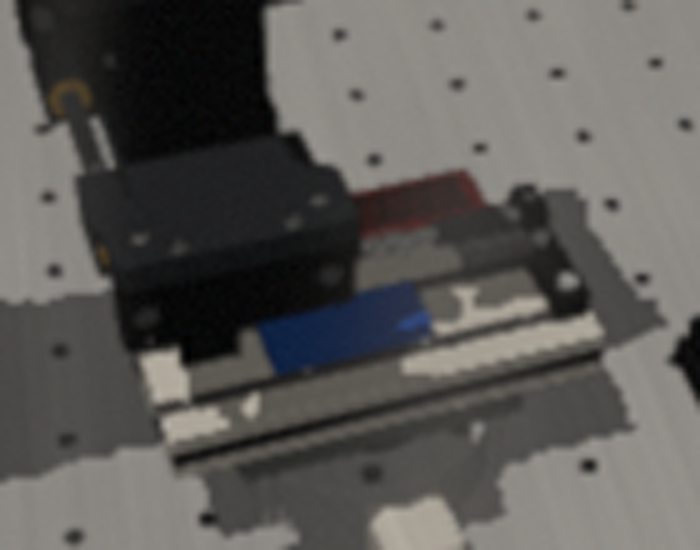

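The flange is down (11.6 N, tips about 5 mm above the bed). The coupon is still in place just short of the jaw, at (430,330). Now I push along the channel, keeping the flange pressed.

>>> step_arm(
  deltas=[
    [[0,0,0,-0.003,0,0.0005,50],[0,0,0,-0.006,0,0.0005,50],[0,0,0,-0.009,0,0.0005,50],[0,0,0,-0.012,0,0.0005,50],[0,0,0,-0.015,0,0.0005,50],[0,0,0,-0.018,0,0.0005,50],[0,0,0,-0.021,0,0.0005,50],[0,0,0,-0.024,0,0.0005,50],[0,0,0,-0.024,0,0.0005,50]],
  ],
)

```text
time: 4.9
ee_pos: [0.5513, 0.098, 0.0911]
eef_rot: [-0.073, 0.997, 0.0, -0.001]
ft_force: [-7.0, -0.1, 10.2]
width: 0.0435
grip_force: 5.4
```

Run:
```python
from h import *
s=readout.read_state();print(s["ee_pos"],s["ft_force"].round(2),s["torque"].round(2))
c=cams.camera("side");print(blob(c,"b",(250,150,370,230)))
b=c["img"][130:240,240:380,::-1]
cv2.imwrite("pics/s4.png",cv2.resize(b,(700,550),interpolation=2))
```

```text
[0.55129527 0.09799389 0.09113169] [-7.04 -0.14 10.18] [0.14 1.74 0.19]
(((309.7353210449219, 195.44117736816406), (9.943960189819336, 18.675243377685547), 75.96376037597656), array([308.79141104, 195.52760736]))
```

View pics/s4.png

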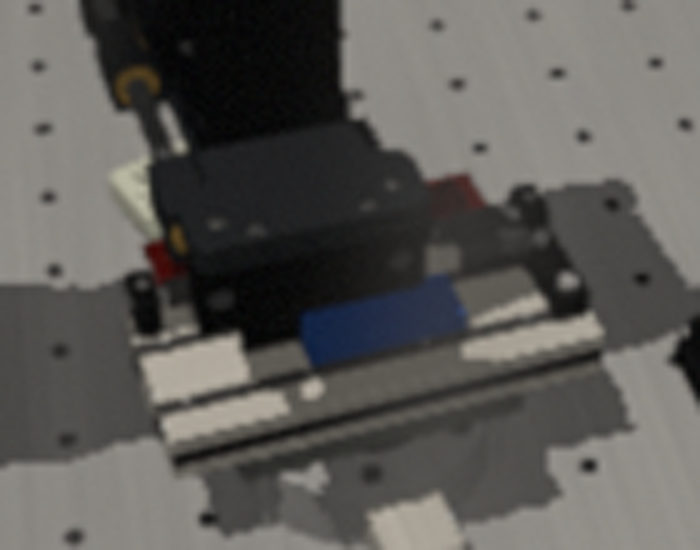

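The coupon is now moving in the channel, its front at (465,310). The flange is still down. I'll carry on pushing.

>>> step_arm(
  deltas=[
    [[0,0,0,-0.003,0,0,50],[0,0,0,-0.006,0,0,50],[0,0,0,-0.009,0,0,50],[0,0,0,-0.012,0,0,50],[0,0,0,-0.015,0,0,50],[0,0,0,-0.018,0,0,50],[0,0,0,-0.021,0,0,50],[0,0,0,-0.024,0,0,50],[0,0,0,-0.026,0,0,50],[0,0,0,-0.026,0,0,50]],
  ],
)

```text
time: 6.2
ee_pos: [0.5769, 0.1018, 0.0912]
eef_rot: [-0.073, 0.997, 0.0, -0.001]
ft_force: [-7.0, -1.1, 10.4]
width: 0.0432
grip_force: 5.5
```

>>> step_arm(
  deltas=[
    [[0,0,0,-0.001,0,0,50],[0,0,0,-0.002,0,0,50],[0,0,0,-0.002,0,0,50]],
  ],
)

```text
time: 6.58
ee_pos: [0.5787, 0.1019, 0.0911]
eef_rot: [-0.073, 0.997, 0.0, -0.001]
ft_force: [-8.6, -1.9, 10.4]
width: 0.0435
grip_force: 5.5
```

Run:
```python
from h import *
s=readout.read_state();print(s["ee_pos"],s["ft_force"].round(2),s["torque"].round(2))
c=cams.camera("side")
b=c["img"][130:240,240:380,::-1]
cv2.imwrite("pics/s5.png",cv2.resize(b,(700,550),interpolation=2))
```

```text
[0.57865753 0.10193318 0.09108349] [-8.56 -1.91 10.41] [0.01 1.99 0.21]
```

View pics/s5.png

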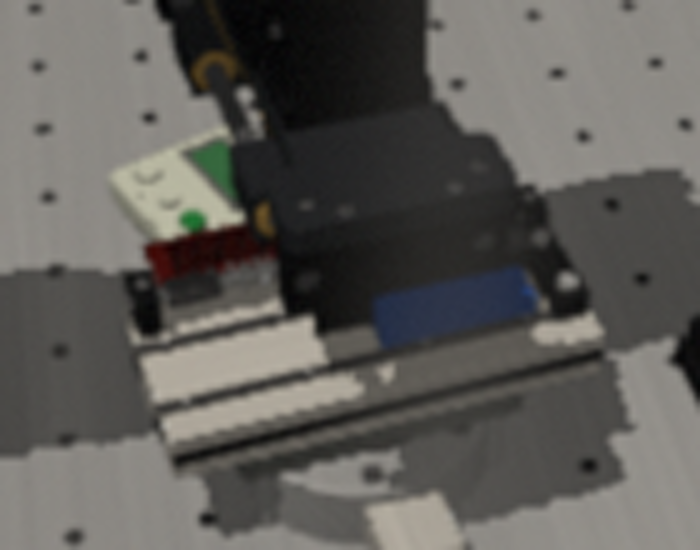

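The coupon is under the raised jaw, its front at (540,295) and only a few mm from the stop. I'll creep until the force rises.

>>> step_arm(
  deltas=[
    [[0,0,0,-0.001,0,0,50],[0,0,0,-0.002,0,0,50],[0,0,0,-0.002,0,0,50]],
  ],
)

```text
time: 7.0
ee_pos: [0.5806, 0.1023, 0.0911]
eef_rot: [-0.073, 0.997, 0.0, -0.001]
ft_force: [-9.5, -0.9, 11.2]
width: 0.0433
grip_force: 5.5
```

>>> step_arm(
  deltas=[
    [[0,0,0,-0.001,0,0,50],[0,0,0,-0.002,0,0,50],[0,0,0,-0.002,0,0,50]],
  ],
)

```text
time: 7.38
ee_pos: [0.5826, 0.1026, 0.0911]
eef_rot: [-0.073, 0.997, 0.0, -0.001]
ft_force: [-8.5, -0.9, 10.8]
width: 0.0434
grip_force: 5.6
```

>>> step_arm(
  deltas=[
    [[0,0,0,-0.001,0,0,50],[0,0,0,-0.002,0,0,50],[0,0,0,-0.002,0,0,50]],
  ],
)

```text
time: 7.75
ee_pos: [0.5841, 0.1027, 0.091]
eef_rot: [-0.073, 0.997, 0.0, -0.002]
ft_force: [-11.8, -1.3, 12.9]
width: 0.0435
grip_force: 7.2
```

>>> step_arm(
  deltas=[
    [[0,0,0,-0.001,0,0,50],[0,0,0,-0.0015,0,0,50],[0,0,0,-0.0015,0,0,50]],
  ],
)

```text
time: 8.12
ee_pos: [0.5843, 0.1028, 0.091]
eef_rot: [-0.073, 0.997, 0.0, -0.003]
ft_force: [-18.4, -2.5, 19.4]
width: 0.0439
grip_force: 10.8
```

The force jump with no travel shows the coupon is home against the stop. I'll back off a few mm with the flange held, then rise to let the clip close.

>>> step_arm(
  deltas=[
    [[0,0,0,0.002,0,0,50],[0,0,0,0.004,0,0,50],[0,0,0,0.006,0,0,50],[0,0,0,0.006,0,0,50],[0,0,0,0.006,0,-0.003,50],[0,0,0,0.006,0,-0.006,50],[0,0,0,0.006,0,-0.009,50],[0,0,0,0.006,0,-0.012,50],[0,0,0,0.006,0,-0.016,50],[0,0,0,0.006,0,-0.02,50],[0,0,0,0.006,0,-0.03,50],[0,0,0,0.02,0,-0.07,50],[0,0,0,0.05,0,-0.11,50],[0,0,0,0.1,0,-0.14,50],[0,0,0,0.1,0,-0.14,50],[0,0,0,0.1,0,-0.14,50]],
  ],
)

```text
time: 10.12
ee_pos: [0.4886, 0.0886, 0.2314]
eef_rot: [-0.073, 0.997, 0.0, 0.0]
ft_force: [-0.0, 0.1, 0.6]
width: 0.0433
grip_force: 0.0
```

Run:
```python
from h import *
s=readout.read_state();print(s["ee_pos"],s["ft_force"].round(2))
c=cams.camera("side");d=cams.camera("wrist")
b=c["img"][130:240,240:380,::-1]
t=cams.camera("top")["img"][165:265,250:350,::-1]
o=np.hstack([cv2.resize(b,(500,393),interpolation=2),cv2.resize(t,(300,393),interpolation=2)])
cv2.imwrite("pics/s6.png",o);cv2.imwrite("pics/w6.png",d["img"][:,:,::-1])
```

```text
[0.48858065 0.08858487 0.23138341] [-0.03  0.11  0.65]
```

View pics/s6.png

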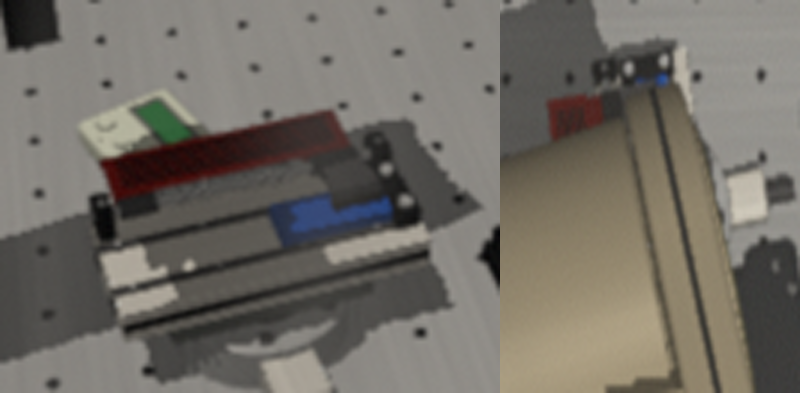

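The coupon is butted against the stop (side view, front at (392,210)). The jaw rests on it, the flange is up, and the arm is clear of everything.

```bash
python3 -c "
from bench import r
print(r.close_job())"
```

```text
the job is handed in; nothing more can be done
None
```

The coupon is pushed home against the end stop with the clip closed on it, the arm is clear, and the job was handed in at about 10 s of the 45 s allowed; the hand-in returned no verdict.

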